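# Clear the carton jam at the test-kit conveyor

### The job

A test-kit carton has jammed where the conveyor belt hands over to the steel outfeed tray. Press the mushroom stop button in until it latches, let go, push the jammed carton along until it sits wholly on the tray, then twist the button clockwise so that it springs back out. Work with the fingertips only: take nothing between the fingers, do not lift the carton or hammer the button, keep off the carton unless the stop is in, and leave the waiting carton, the spray bottle and the tub where they are.

Things in the scene. Friction and masses are not known exactly. Their poses are not given: they have to be found in the camera images.
- stop_top (a point): Top centre of the stop button's head: a red mushroom, dome 51 mm across, with three rounded lobes 18 mm wide that reach 38 mm from the axis; wide notches between them. z is up along the button's axis. Lobes lie at 180, +60 and -60 degrees from this point's x axis (counter-clockwise from above) and turn with the head; they span 6 to 20 mm below this point.
- stop_box (a point): Centre of the flat top of the 84 x 84 mm box that carries the stop button, clamped to the robot's side of the conveyor, 112 mm above the table. On the button's axis. The head's top is 44 mm above this point when the button is out, 37 mm when it is in; the lobes' undersides are 24 mm and 17 mm above it.
- stop_press (a joint): How far the button is pressed in, m: 0 out, 0.007 fully in, where it meets a hard stop. It resists with about 8 N at first, then less and less; past about 4 mm it snaps in by itself and stays latched at 0.007, out of which a clockwise twist frees it.
- stop_twist (a joint): How far the head is twisted clockwise seen from above, rad: 0 at rest, stop at 0.95. A weak spring turns it back. When the button is latched, twisting needs up to about 0.12 N m (4 N sideways at a lobe); the head climbs as it turns and springs out by about 0.7 rad.
- tray_edge (a point): Middle of the tray's entry edge, where the belt ends, on the sliding surface 90 mm above the table. y points along the belt's travel into the tray, z up. The tray is flush with the belt, 220 mm long to an upright end stop, 134 mm wide inside lips 24 mm high. The black belt is on the -y side, 134 mm wide between side guides whose tops stand 27 mm above it.
- carton_mid (a point): Centre of the jammed white test-kit carton: 85 mm (x) by 120 mm (y) by 50 mm high, about 0.2 kg, lying partly on the belt and partly on the tray, perhaps a little crooked. y lies along its length, roughly along the travel; z up.
- waiting_mid (a point): Centre of another, identical carton waiting farther back on the belt; leave it alone.
- spray_mid (a point): White spray bottle on the table on the robot's side of the tray, 72 mm across and about 207 mm tall; this point is on its axis 80 mm above the table. Leave it alone.
- tub_mid (a point): Round lidded tub on the table on the robot's side of the conveyor, 64 mm across, 85 mm tall; point at its centre. Leave it alone.
There are look-alikes about, which are no part of the job. Leave any green or orange look-alike of the part that bears carton_mid alone.

How it is judged:
On the way, in this order (a step that is already met when the one before it is completed fails the run):
1. the stop button is pressed in, latched, and let go (value of joint stop_press above 0.0055 m and contact force between the fingers and stop_twist below 0.3 N), for 0.2 s.
2. with the stop still in, the carton is pushed wholly onto the tray (value of joint stop_press above 0.0055 m and y of carton_mid in the frame of tray_edge above 0.058 m), for 0.2 s.
3. the button is twisted clockwise (value of joint stop_twist above 0.4 rad).
At the end, for the whole second after the job is handed in: The stop button is out again (within 1.5 mm) and turned back (within 0.15 rad); the jammed carton lies flat and at rest on the tray, its middle at least 58 mm past the tray's near edge; the bystanders are where they were (value of joint stop_press below 0.0015 m and value of joint stop_twist below 0.15 rad and y of carton_mid in the frame of tray_edge between 0.058 and 0.17 m and x of carton_mid in the frame of tray_edge between -0.04 and 0.04 m and z of carton_mid in the frame of tray_edge between 0.02 and 0.03 m and angle between carton_mid's own z axis and vertical below 0.1 rad and linear speed of carton below 0.02 m/s); the robot touches nothing.
It fails at once if the jammed carton is touched while the stop is not in (value of joint stop_press below 0.003 m and contact force between any of the arm, the fingers and carton above 0.3 N).
It fails at once if the jammed carton is lifted (12 mm) or tipped (z of carton_mid in the frame of tray_edge above 0.037 m or angle between carton_mid's own z axis and vertical above 0.3 rad).
It fails at once if the stop button is hammered (over 70 N) (contact force between the fingers and stop_twist above 70 N).
It fails at once if the waiting carton, the spray bottle or the tub is moved by more than 20 mm or tipped (distance of any of waiting_mid, spray_mid, tub_mid from where it was at the start of the episode above 0.02 m).
It fails at once if the button's head is taken between the fingers (horizontal distance between the grasp point and stop_top below 0.02 m and z of the grasp point in the frame of stop_top below 0.01 m).
It also fails if it takes over 58 s, if anything falls off the work surface, if the arm or the gripper's body presses on something with over 40 N, if the wrist force passes 120 N, or if a joint passes its speed limit or range.

### The arm

A 6-joint arm with a two-finger parallel gripper is mounted at the origin on the work surface. World frame = base frame: x ahead of the robot, y to its left, z up, the work surface at z = 0. Lengths are in m, angles in rad, forces in N, time in s.
With the tool pointing down it reaches from about 0.35 to 0.975 m from the base axis. Payload 4.9 kg.
Tool frame: the origin (TCP) lies on the front face of the gripper's body, between the roots of the fingers; the fingertips stand 73 mm ahead of it and the grasp point (between the pads) lies 54 mm ahead of it; z points along the fingers, y is the direction in which the jaws open and shut (so a half turn about z gives the same grasp; the last joint's range is limited). The gripper opens to 85 mm and grips with 20 to 120 N. Pads are 22 mm wide; open, the fingers measure 114 mm over their backs; the gripper's body (76 mm by 85 mm) begins 54 mm behind the grasp point. The pads swing forward as they close: fully open they stand 13 mm farther back than shut.
Start: joints at [-1.231, 0.053, 1.613, -0, 1.476, -0.119], TCP at [0.277, -0.56, 0.304] pointing down, gripper open.
Joint ranges: [-3.01, 3.01], [-1.01, 2.22], [0.06, 2.58], [-1.02, 4.17], [0.09, 2.62], [-3.14, 3.14]. Speed limits (rad/s): [2.57, 2.57, 3.14, 3.14, 3.14, 3.14].

### API

Orientations are given as [roll, pitch, yaw] about the fixed x, y, z axes, in that order (R = Rz(yaw) Ry(pitch) Rx(roll)).
In Python, from station import ctrl gives the robot as it stands.
- The arm moves only by the tool apply_moves, never from a script. Its argument "motion" is a list of rows, each an object with "dp": the shift along the world's x, y, z in cm, a list of three; "spin": the turn about the world's z in rad. A call has 1 to 5 rows; each row is the pose to reach, as a shift and turn from the pose commanded when the call began; what a row does not reach only later rows make up. A row lasts 1/8 s, in which the tool goes at most 62.5 mm and 10.7 degrees, less where a joint would pass 70% of its speed; a pose out of reach is approached as far as the arm can. A call with a gripper value outside its range is refused whole. "claw" is the closure, from 0 (fully open) to 1 (shut), set as the call begins (left out, the last holds). The fingers move at their own pace and stop on an object; the grip force is fixed at half the most. Time passes only in rows, so rows that repeat a pose let the fingers close. It gives the time, the measured TCP pose, the force and the opening at its end, in the units of the state.
- ctrl.observe(): the state, without advancing time (a new reading comes with each control period).
- ctrl.read_camera(name): name is "scene" or "top" or "wrist"; returns a dict with "frame" (400x640x3 uint8, red, green, blue), "camera_matrix" (3x3 intrinsics, pixels), "rvec" (rotation vector, rad) and "tvec" (3), from world to camera coordinates, as OpenCV has them; the wrist camera has in their place "T_tool_cam" (4x4, takes a point from camera to tool coordinates, whose origin is the TCP and whose axes are the flange's). Camera axes: x right, y down, z forward; pixel columns grow to the right and rows downward; lengths in m; the calibration is good to about 2 mm. The wrist camera is an equidistant fisheye: a pixel r from the principal point sees the ray r / f radians off the axis. A picture is of the moment at which its call begins: read the wrist's pose just before it. There is no depth.
- ctrl.job_done(): hands the job in, once; it reports no verdict.
The state is a dict: "time_s": time; "qpos": joint angles; "qvel": joint speeds; "tau": joint torques, N m; "tcp_pos": TCP position; "tcp_rot": TCP orientation; "contact_force": force on the tool from outside, world axes, zero at the start; "moment": the same for the moment, N m; "width": opening from 0.0 (shut) to 1.0 (fully open).
Only numpy, scipy, OpenCV 4.12 (cv2) and the standard library are available. Lean on these libraries where they do the work, as an engineer would, in place of code of your own. Each camera call takes 0.05 s, during which the arm holds its last target. There are 200 camera calls.

## Working session

There is one attempt and no reset: what is moved stays moved. The work goes in short steps, Python scripts to look and compute and a tool call to move; the robot and the scene stay as the last step left them, time stands still between calls to the robot, and variables do not carry over. Pictures are saved under pics/ and viewed, about 8 in all and at most 12, crops included, and the job is handed in when it is done.

Besides the shell and the picture viewer there is one more tool, called after ">>>" as name([rows], argument=value, ...), one row to a line, values as JSON. apply_moves: Moves the arm, as the interface text tells. Its arguments: {"type":"object","properties":{"motion":{"type":"array","items":{"type":"object","properties":{"dp":{"type":"array","items":{"type":"number"}},"spin":{"type":"number"}}}},"claw":{"type":"number"}},"required":["motion"]}

```bash
mkdir -p pics
cat > h.py <<'E'
import numpy as np, cv2
from station import ctrl
def cam(n):
    c=ctrl.read_camera(n); return c
def save(n,f): cv2.imwrite(f'pics/{f}.png',cv2.cvtColor(n,cv2.COLOR_RGB2BGR))
def pt(c,u,v,z):
    K=np.array(c['camera_matrix']);R=cv2.Rodrigues(np.array(c['rvec'],float))[0];t=np.array(c['tvec'],float).ravel()
    d=R.T@np.linalg.inv(K)@[u,v,1]; o=-R.T@t
    return o+d*(z-o[2])/d[2]
def px(c,P):
    return cv2.projectPoints(np.array(P,float).reshape(-1,3),np.array(c['rvec'],float),np.array(c['tvec'],float),np.array(c['camera_matrix'],float),None)[0].reshape(-1,2)
E
python3 - <<'E'
from h import *
for n in('top','scene'):
    c=cam(n); save(c['frame'],n+'0'); R=cv2.Rodrigues(np.array(c['rvec'],float))[0]
    print(n,c['camera_matrix'],-R.T@np.array(c['tvec'],float).ravel(),R)
print(ctrl.observe())
E
```

```text
top [[444.34631644   0.         319.54608373]
 [  0.         444.34631644 202.81599711]
 [  0.           0.           1.        ]] [ 0.33564414 -0.00555685  1.24590192] [[-0.12971434 -0.99154884 -0.00225582]
 [-0.97095118  0.12748044 -0.20249085]
 [ 0.20106714 -0.02407567 -0.97928156]]
scene [[497.63308144   0.         317.09193832]
 [  0.         497.63308144 201.6056458 ]
 [  0.           0.           1.        ]] [1.23231827 0.536678   0.69375076] [[-0.65565725  0.75484812  0.01782943]
 [ 0.39576781  0.36367986 -0.8432703 ]
 [-0.6430252  -0.54583997 -0.53719393]]
{'time_s': 0.1, 'qpos': array([-1.23100550e+00,  5.33099447e-02,  1.61416768e+00,  7.98938576e-06,
        1.47602380e+00, -1.18985852e-01]), 'qvel': array([ 1.39509072e-05, -2.23343474e-03, -2.85328466e-03,  1.34961136e-04,
        4.06812463e-04,  5.27153643e-04]), 'tau': array([ 2.13978064e-04, -3.94903314e+01, -3.71364391e+01, -5.87067393e-05,
        3.89826688e-03, -8.21132687e-06]), 'tcp_pos': array([ 0.27664533, -0.55995194,  0.30276743]), 'tcp_rot': array([-3.13969832e+00, -2.34476627e-04,  4.58775698e-01]), 'contact_force': array([-0.2678228 , -0.01261595, -0.36360953]), 'moment': array([0.03221495, 0.00439716, 0.01820113]), 'width': 1.0003510610023871}
```

View pics/top0.png

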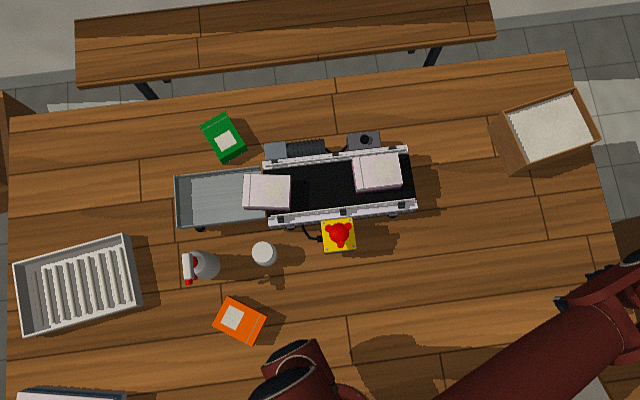

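View pics/scene0.png

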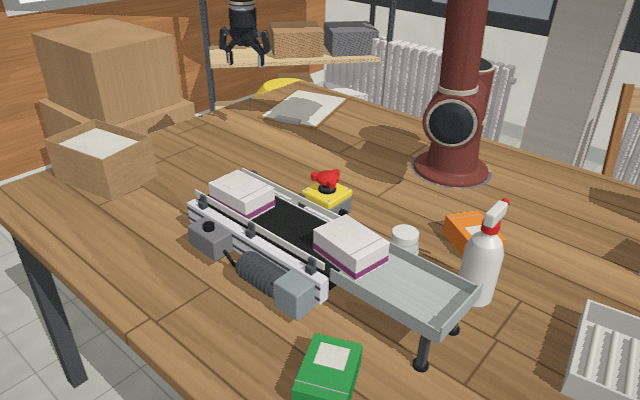

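Top view: the jammed carton is at about (267,191), astride the belt/tray joint. The waiting carton is at (378,171), with the button at (338,235), tub at (264,253) and spray at (203,266). The green (223,137) and orange (240,320) boxes are look-alikes, since they're off the conveyor and the wrong colour. I'll confirm with an enlarged crop.

Run:
```python
from h import *
c=cam('top'); f=c['frame'][130:280,170:430]; save(cv2.resize(f,(780,450),interpolation=cv2.INTER_CUBIC),'crop')
s=cam('scene')['frame'][150:330,180:440]; save(cv2.resize(s,(780,540),interpolation=cv2.INTER_CUBIC),'crop2')
```

```text
(no output)
```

View pics/crop.png

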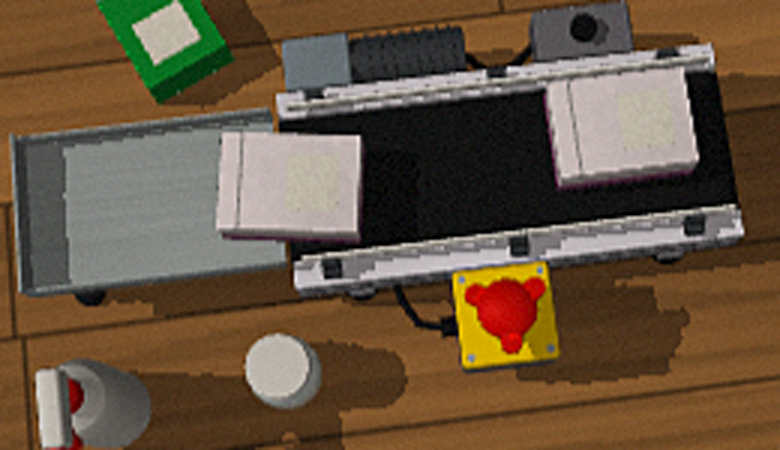

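View pics/crop2.png

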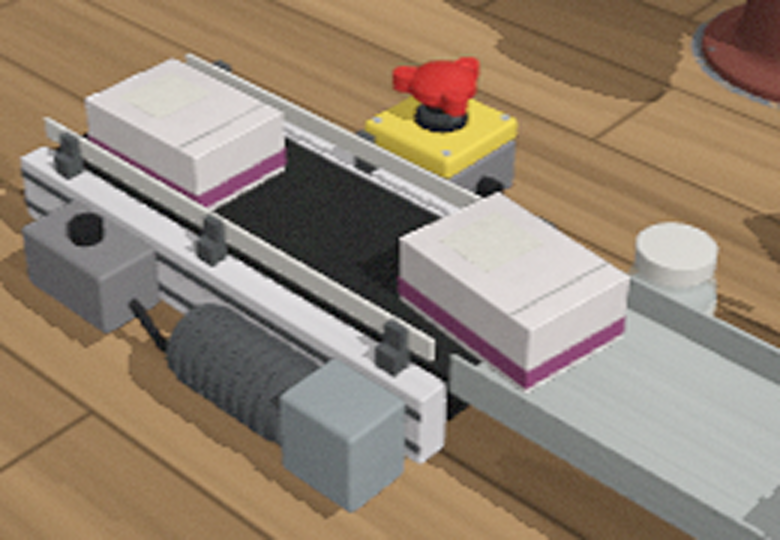

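The crops confirm that the jammed carton is white with a purple stripe and spans the belt end and tray (crop corners ≈(222,131),(361,136),(359,234),(218,234)). The button has lobes at crop (475,293), (537,288) and (512,343).

Run:
```python
from h import *
c=cam('top'); g=lambda u,v,z: pt(c,u/3+170-.33,v/3+130-.33,z)
B=np.array([g(*p,.112) for p in[(453,276),(547,262),(559,357),(462,370)]]);print('box',B.mean(0).round(4),[np.linalg.norm(B[i]-B[i-1]).round(4) for i in range(4)])
C=np.array([g(*p,.140) for p in[(222,131),(361,136),(359,234),(218,234)]]);print('carton',C.round(4),C.mean(0).round(4),[np.linalg.norm(C[i]-C[i-1]).round(4) for i in range(4)])
W=np.array([g(*p,.140) for p in[(549,82),(685,70),(699,162),(557,180)]]);print('wait',W.round(4),W.mean(0).round(4),[np.linalg.norm(W[i]-W[i-1]).round(4) for i in range(4)])
print('lobes',[g(*p,.143).round(4) for p in[(473,292),(538,288),(512,344)]],'dome',g(507,308,.152).round(4))
print('trayend',g(12,135,.114).round(4),g(22,294,.114).round(4),'edge far lip',g(272,110,.114).round(4),'belt guide end',g(277,97,.117).round(4),g(296,257,.117).round(4))
print('guide far end',g(713,45,.117).round(4),g(743,210,.117).round(4),'belt end',g(278,124,.09),g(291,240,.09))
print('tub',g(283,367,.085).round(4))
f=c['frame'].astype(int); m=(f[...,0]>150)&(f[...,1]<70)&(f[...,2]<70); m[:,:310]=0;m[:,370:]=0;v,u=np.nonzero(m);print('red',u.mean(),v.mean(),m.sum(),pt(c,u.mean(),v.mean(),.146))
print('dir box',np.degrees(np.arctan2(*(B[0]-B[1])[:2])), np.degrees(np.arctan2(*(C[0]-C[1])[:2])))
# scene-based check of lobes by drawing model
```

```text
box [ 0.4787 -0.0697  0.112 ] [np.float64(0.0811), np.float64(0.082), np.float64(0.0824), np.float64(0.0832)]
carton [[0.6651 0.1511 0.14  ]
 [0.6451 0.0332 0.14  ]
 [0.5602 0.0448 0.14  ]
 [0.5757 0.1631 0.14  ]] [0.6116 0.0981 0.14  ] [np.float64(0.0902), np.float64(0.1196), np.float64(0.0857), np.float64(0.1192)]
wait [[ 0.672  -0.1338  0.14  ]
 [ 0.6673 -0.2522  0.14  ]
 [ 0.5847 -0.2505  0.14  ]
 [ 0.5848 -0.1279  0.14  ]] [ 0.6272 -0.1911  0.14  ] [np.float64(0.0873), np.float64(0.1185), np.float64(0.0827), np.float64(0.1226)]
lobes [array([ 0.4982, -0.044 ,  0.143 ]), array([ 0.4945, -0.0983,  0.143 ]), array([ 0.4508, -0.0702,  0.143 ])] dome [ 0.48   -0.0698  0.152 ]
trayend [0.6933 0.3383 0.114 ] [0.551  0.3388 0.114 ] edge far lip [0.6862 0.1092 0.114 ] belt guide end [0.6966 0.1033 0.117 ] [0.5519 0.102  0.117 ]
guide far end [ 0.6939 -0.2858  0.117 ] [ 0.5426 -0.2862  0.117 ] belt end [0.67993896 0.10764793 0.09      ] [0.57282529 0.10728974 0.09      ]
tub [0.4629 0.1266 0.085 ]
red 337.6046511627907 232.68023255813952 344 [ 0.48023831 -0.06737074  0.146     ]
dir box -1.0992545715363 9.618135909836894
```

Conveyor is aligned with world y, and the tray edge is at about (0.622, 0.112). The carton is at (0.612, 0.098) with yaw about −8.5°. The button axis is at (0.480, −0.0695), with lobes at about −3° from nominal. I'm moving over the button with the fingers shut.

>>> apply_moves([
  {"dp": [2.5,6,0],"spin": -0.15},
  {"dp": [5,12,0],"spin": -0.3},
  {"dp": [7.5,18,0],"spin": -0.459},
  {"dp": [10,24,0],"spin": -0.459},
  {"dp": [12,29,0],"spin": -0.459},
], claw=1)

```text
time_s: 0.88
tcp_pos: [0.3966, -0.2697, 0.304]
tcp_rot: [3.141, -0.001, -0.001]
contact_force: [0.8, -0.5, 0.4]
width: -0.004
```

>>> apply_moves([
  {"dp": [2.5,6,0]},
  {"dp": [5,12,0]},
  {"dp": [7.5,18,-2]},
  {"dp": [8.3,20,-4.3]},
  {"dp": [8.3,20,-4.3]},
])

```text
invalid input at $.motion[0]: expected keys dp, spin
```

>>> apply_moves([
  {"dp": [0,0,0]},
  {"dp": [0,0,0]},
])

```text
invalid input at $.motion[0]: expected keys dp, spin
```

>>> apply_moves([
  {"dp": [2.5,6,0],"spin": 0},
  {"dp": [5,12,0],"spin": 0},
  {"dp": [7.5,18,-2],"spin": 0},
  {"dp": [8.3,20,-4.3],"spin": 0},
  {"dp": [8.3,20,-4.3],"spin": 0},
])

```text
time_s: 1.5
tcp_pos: [0.4784, -0.0695, 0.2584]
tcp_rot: [-3.14, 0.005, 0.004]
contact_force: [-0.1, 0.4, -0.4]
width: 0.002
```

Run:
```python
from h import *
o=ctrl.observe();print(o['tcp_pos'],o['contact_force'],o['time_s'])
s=cam('scene');f=s['frame'][140:260,260:420];save(cv2.resize(f,(800,600),interpolation=cv2.INTER_CUBIC),'press')
print(px(s,[[.4797,-.0695,.156]]))
```

```text
[ 0.47842246 -0.06952896  0.25836243] [-0.10570871  0.38266436 -0.43124956] 1.5
[[328.94973234 172.36749208]]
```

View pics/press.png

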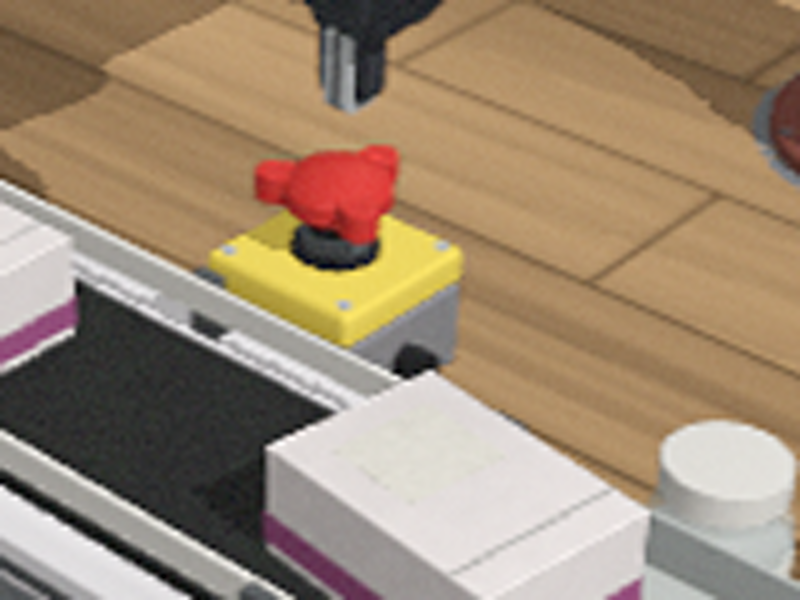

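The shut fingertips (crop ≈(348,105)) sit right above the dome (crop ≈(342,155)). I'll descend gently.

>>> apply_moves([
  {"dp": [0,0,-1],"spin": 0},
  {"dp": [0,0,-2],"spin": 0},
  {"dp": [0,0,-2.5],"spin": 0},
  {"dp": [0,0,-2.8],"spin": 0},
  {"dp": [0,0,-2.9],"spin": 0},
])

```text
time_s: 2.17
tcp_pos: [0.4792, -0.0718, 0.2318]
tcp_rot: [-3.142, 0.0, -0.001]
contact_force: [0.9, 0.0, -0.0]
width: 0.001
```

>>> apply_moves([
  {"dp": [0,0,-0.15],"spin": 0},
  {"dp": [0,0,-0.3],"spin": 0},
  {"dp": [0,0,-0.45],"spin": 0},
  {"dp": [0,0,-0.5],"spin": 0},
])

```text
time_s: 2.68
tcp_pos: [0.4796, -0.0716, 0.2283]
tcp_rot: [3.141, -0.0, -0.0]
contact_force: [-4.0, 1.0, 6.4]
width: 0.006
```

>>> apply_moves([
  {"dp": [0,0,-0.15],"spin": 0},
  {"dp": [0,0,-0.3],"spin": 0},
  {"dp": [0,0,-0.4],"spin": 0},
  {"dp": [0,0,-0.4],"spin": 0},
])

```text
time_s: 3.18
tcp_pos: [0.4791, -0.0715, 0.2224]
tcp_rot: [-3.141, 0.001, -0.0]
contact_force: [0.5, -1.1, 0.1]
width: -0.002
```

Force dropped to zero, so it has snapped in. I'll do a light touch against the hard stop, then let go.

>>> apply_moves([
  {"dp": [0,0,-0.1],"spin": 0},
  {"dp": [0,0,-0.1],"spin": 0},
])

```text
time_s: 3.42
tcp_pos: [0.4792, -0.0716, 0.2217]
tcp_rot: [-3.141, 0.0, -0.0]
contact_force: [-0.3, -0.4, -0.0]
width: -0.003
```

>>> apply_moves([
  {"dp": [0,0,1],"spin": 0},
  {"dp": [0,0,3],"spin": 0},
  {"dp": [0,0,6],"spin": 0},
  {"dp": [0,0,6],"spin": 0},
  {"dp": [0,0,6],"spin": 0},
])

```text
time_s: 4.05
tcp_pos: [0.4791, -0.0716, 0.2815]
tcp_rot: [-3.141, 0.0, -0.0]
contact_force: [0.3, -0.2, -0.4]
width: 0.002
```

Run:
```python
from h import *
o=ctrl.observe();print(o['tcp_pos'],o['contact_force'],o['time_s'])
s=cam('scene');f=s['frame'][140:260,260:420];save(cv2.resize(f,(800,600),interpolation=cv2.INTER_CUBIC),'pressed')
a=cv2.imread('pics/scene0.png')[...,::-1].astype(int)
for g in(a,s['frame'].astype(int)):
    m=(g[...,0]>150)&(g[...,1]<70)&(g[...,2]<70);m[:160]=0;m[220:]=0;m[:,:300]=0;m[:,360:]=0;v,u=np.nonzero(m);print(u.mean(),v.mean(),v.min(),m.sum())
print(px(s,[[.48,-.07,.15],[.48,-.07,.143]]))
```

```text
[ 0.47910774 -0.07155967  0.281513  ] [ 0.28586417 -0.23298051 -0.38429462] 4.05
326.60377358490564 177.22012578616352 169 318
326.05102040816325 180.10884353741497 172 294
[[328.60817649 174.70081559]
 [328.51327576 177.43644024]]
```

The head dropped about 3 px (≈7 mm), so it's latched. Next I go behind the jammed carton, jaws along x and half open for a straightening two-point push.

>>> apply_moves([
  {"dp": [3,1,0],"spin": 0.17},
  {"dp": [6,2,0],"spin": 0.34},
  {"dp": [9,3,0],"spin": 0.51},
  {"dp": [12,4,0],"spin": 0.68},
  {"dp": [13.6,5,0],"spin": 0.85},
], claw=0.5)

```text
time_s: 4.72
tcp_pos: [0.6158, -0.0212, 0.2798]
tcp_rot: [-3.139, 0.002, 0.855]
contact_force: [-0.5, 0.2, -0.2]
width: 0.503
```

>>> apply_moves([
  {"dp": [0,0,0],"spin": 0.17},
  {"dp": [0,0,0],"spin": 0.34},
  {"dp": [0,0,0],"spin": 0.51},
  {"dp": [0,0,0],"spin": 0.68},
  {"dp": [0,0,0],"spin": 0.72},
])

```text
time_s: 5.35
tcp_pos: [0.6146, -0.0215, 0.2799]
tcp_rot: [-3.138, -0.0, 1.572]
contact_force: [-0.3, -0.5, 0.4]
width: 0.504
```

Run:
```python
from h import *
o=ctrl.observe();print(o['tcp_pos'],o['tcp_rot'],o['contact_force'],o['width'],o['qpos'])
s=cam('scene');f=s['frame'][80:320,160:480];save(cv2.resize(f,(800,600),interpolation=cv2.INTER_CUBIC),'push0')
```

```text
[ 0.61464191 -0.02148117  0.27988856] [-3.13849920e+00 -4.96885349e-04  1.57188213e+00] [-0.32511034 -0.45924114  0.44681028] 0.5039898484879834 [-1.55878968e-01  4.63899325e-02  1.65980853e+00  7.26657453e-06
  1.43852729e+00 -1.56966505e-01]
```

View pics/push0.png

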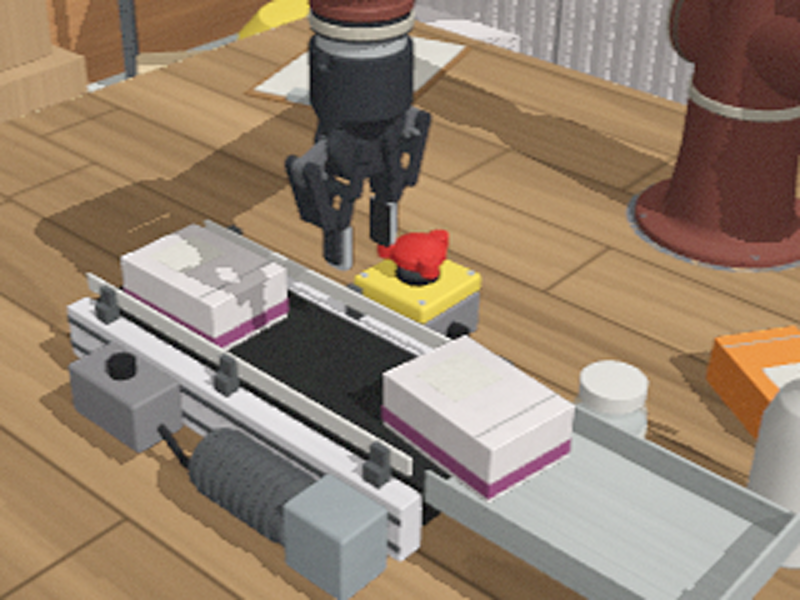

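The fingers hang over the belt gap between both cartons (tips at crop ≈(340,262) and (383,243)), clear of everything. I'm lowering them behind the carton.

>>> apply_moves([
  {"dp": [0,0,-3],"spin": 0},
  {"dp": [0,0,-6],"spin": 0},
  {"dp": [0,0,-9],"spin": 0},
  {"dp": [0,0,-10.5],"spin": 0},
  {"dp": [0,0,-10.5],"spin": 0},
])

```text
time_s: 6.02
tcp_pos: [0.6143, -0.0215, 0.175]
tcp_rot: [-3.138, -0.001, 1.57]
contact_force: [-0.5, -0.2, 0.1]
width: 0.497
```

>>> apply_moves([
  {"dp": [0,0.8,0],"spin": 0},
  {"dp": [0,1.6,0],"spin": 0},
  {"dp": [0,2.4,0],"spin": 0},
  {"dp": [0,3.2,0],"spin": 0},
  {"dp": [0,4,0],"spin": 0},
])

```text
time_s: 6.65
tcp_pos: [0.6153, 0.0191, 0.177]
tcp_rot: [3.141, -0.0, 1.57]
contact_force: [-0.3, -0.1, -0.5]
width: 0.501
```

>>> apply_moves([
  {"dp": [0,0.5,0],"spin": 0},
  {"dp": [0,1,0],"spin": 0},
  {"dp": [0,1.5,0],"spin": 0},
  {"dp": [0,2,0],"spin": 0},
  {"dp": [0,2.5,0],"spin": 0},
])

```text
time_s: 7.28
tcp_pos: [0.6153, 0.0436, 0.177]
tcp_rot: [3.141, 0.0, 1.57]
contact_force: [0.9, -2.0, 0.4]
width: 0.503
```

>>> apply_moves([
  {"dp": [0,0.6,0],"spin": 0},
  {"dp": [0,1.2,0],"spin": 0},
  {"dp": [0,1.8,0],"spin": 0},
  {"dp": [0,2.4,0],"spin": 0},
  {"dp": [0,3,0],"spin": 0},
])

```text
time_s: 7.9
tcp_pos: [0.6153, 0.0738, 0.177]
tcp_rot: [-3.142, 0.0, 1.57]
contact_force: [0.3, -2.3, 1.4]
width: 0.5
```

Run:
```python
from h import *
o=ctrl.observe();print(o['tcp_pos'],o['contact_force'],o['width'])
s=cam('scene');f=s['frame'][130:330,200:460];save(cv2.resize(f,(780,600),interpolation=cv2.INTER_CUBIC),'push1')
```

```text
[0.61527159 0.07377825 0.17695123] [ 0.34634216 -2.28344728  1.42680987] 0.5000281874243737
```

View pics/push1.png

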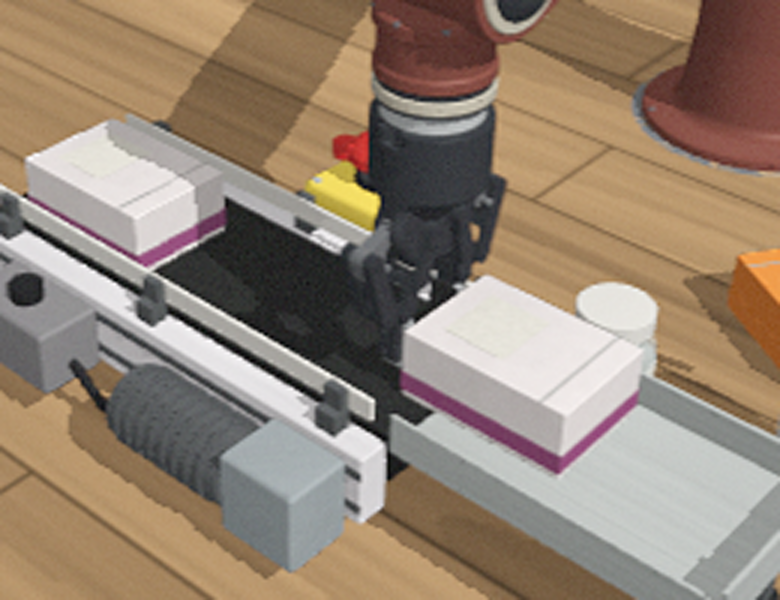

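The carton has straightened and moves flat ahead of the fingers (top face spans crop (403,350)–(642,350)). Pushing on.

>>> apply_moves([
  {"dp": [0,0.6,0],"spin": 0},
  {"dp": [0,1.2,0],"spin": 0},
  {"dp": [0,1.8,0],"spin": 0},
  {"dp": [0,2.4,0],"spin": 0},
  {"dp": [0,3,0],"spin": 0},
])

```text
time_s: 8.57
tcp_pos: [0.6153, 0.1038, 0.1769]
tcp_rot: [-3.142, 0.0, 1.57]
contact_force: [0.4, -2.2, 1.1]
width: 0.497
```

>>> apply_moves([
  {"dp": [0,0.6,0],"spin": 0},
  {"dp": [0,1.2,0],"spin": 0},
  {"dp": [0,1.8,0],"spin": 0},
  {"dp": [0,2.2,0],"spin": 0},
  {"dp": [0,2.4,0],"spin": 0},
])

```text
time_s: 9.2
tcp_pos: [0.6153, 0.1276, 0.1769]
tcp_rot: [-3.142, 0.0, 1.57]
contact_force: [-1.0, -2.3, 1.6]
width: 0.498
```

>>> apply_moves([
  {"dp": [0,0,0],"spin": 0},
  {"dp": [0,-1,0],"spin": 0},
  {"dp": [0,-3,0],"spin": 0},
  {"dp": [0,-5,0],"spin": 0},
  {"dp": [0,-5,3],"spin": 0},
])

```text
time_s: 9.82
tcp_pos: [0.6135, 0.0747, 0.2038]
tcp_rot: [-3.135, 0.0, 1.567]
contact_force: [1.0, 0.3, 0.7]
width: 0.502
```

>>> apply_moves([
  {"dp": [0,0,4],"spin": -0.17},
  {"dp": [-2,-4,8],"spin": -0.34},
  {"dp": [-4,-8,8],"spin": -0.51},
  {"dp": [-6,-12,8],"spin": -0.68},
  {"dp": [-10,-16,8],"spin": -0.85},
], claw=1)

```text
time_s: 10.45
tcp_pos: [0.5145, -0.0851, 0.2872]
tcp_rot: [3.141, -0.0, 0.713]
contact_force: [0.4, -0.9, 0.1]
width: -0.001
```

Run:
```python
from h import *
o=ctrl.observe();print(o['tcp_pos'],o['tcp_rot'],o['contact_force'],o['width'],o['time_s'])
c=cam('top');f=c['frame'][130:280,170:430];save(cv2.resize(f,(780,450),interpolation=cv2.INTER_CUBIC),'pushed')
```

```text
[ 0.51446954 -0.0850609   0.28720036] [ 3.14066432e+00 -2.12007734e-04  7.13386412e-01] [ 0.36317084 -0.9435833   0.11167149] -0.0007781086549774949 10.45
```

View pics/pushed.png

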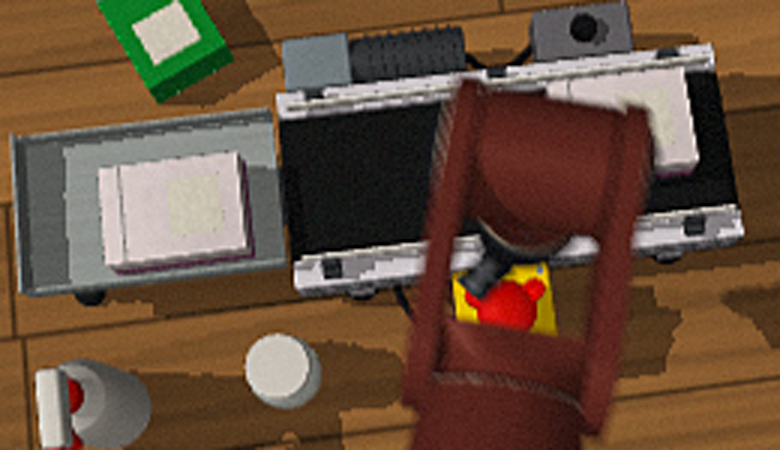

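The carton lies wholly on the tray (crop (100–253, 152–272), entry edge at x≈283), and the bystanders haven't moved. Now I'll place the shut fingers in the notch beside the robot-side lobe.

>>> apply_moves([
  {"dp": [-2,-1.6,0],"spin": -0.17},
  {"dp": [-4,-1.6,0],"spin": -0.34},
  {"dp": [-6,-1.6,0],"spin": -0.51},
  {"dp": [-7.3,-1.6,0],"spin": -0.68},
  {"dp": [-7.3,-1.6,0],"spin": -0.72},
])

```text
time_s: 11.12
tcp_pos: [0.4412, -0.0996, 0.2869]
tcp_rot: [3.141, -0.0, -0.004]
contact_force: [0.5, -1.0, 0.1]
width: -0.0
```

>>> apply_moves([
  {"dp": [0,0,-2.5],"spin": 0},
  {"dp": [0,0,-4.5],"spin": 0},
  {"dp": [0,0,-6.5],"spin": 0},
  {"dp": [0,0,-8],"spin": 0},
  {"dp": [0,0,-8.6],"spin": 0},
])

```text
time_s: 11.75
tcp_pos: [0.4417, -0.0989, 0.1999]
tcp_rot: [-3.141, 0.001, -0.001]
contact_force: [-1.4, -0.5, -0.1]
width: -0.002
```

Run:
```python
from h import *
o=ctrl.observe();print(o['tcp_pos'],o['tcp_rot'],o['contact_force'],o['time_s'])
s=cam('scene');f=s['frame'][140:260,260:420];save(cv2.resize(f,(800,600),interpolation=cv2.INTER_CUBIC),'twist0')
```

```text
[ 0.44173138 -0.09892951  0.19990064] [-3.14107199e+00  1.31858007e-03 -9.03311131e-04] [-1.37082964 -0.52684665 -0.08680412] 11.75
```

View pics/twist0.png

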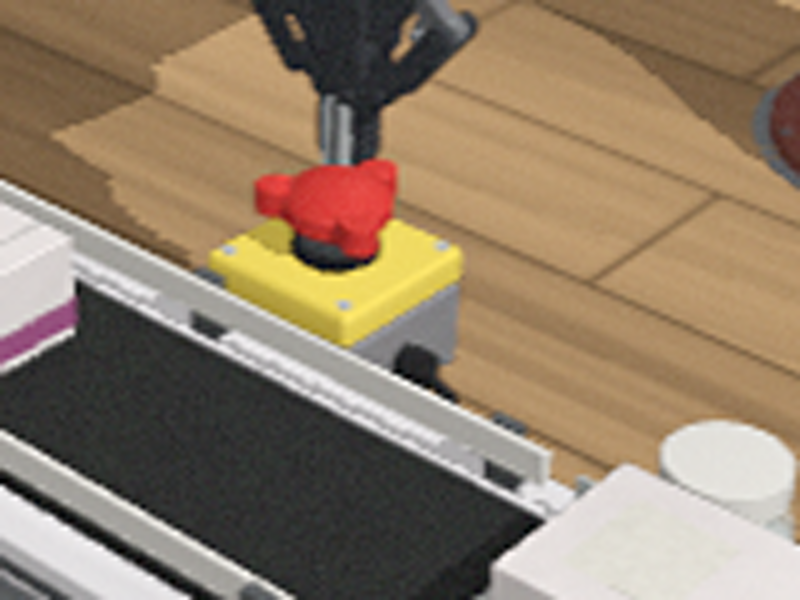

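The fingers stand in the notch, and the lobe (crop ≈(385,172)) is beside them. I'm sweeping clockwise about the axis.

>>> apply_moves([
  {"dp": [-0.2,0.3,0],"spin": -0.07},
  {"dp": [-0.4,0.6,0],"spin": -0.15},
  {"dp": [-0.55,0.9,0],"spin": -0.22},
  {"dp": [-0.7,1.25,0],"spin": -0.3},
  {"dp": [-0.9,1.95,0],"spin": -0.45},
])

```text
time_s: 12.42
tcp_pos: [0.4336, -0.0796, 0.2019]
tcp_rot: [3.141, -0.002, -0.455]
contact_force: [-0.6, -1.9, -0.7]
width: -0.002
```

>>> apply_moves([
  {"dp": [-0.05,0.35,0],"spin": -0.07},
  {"dp": [-0.1,0.7,0],"spin": -0.15},
  {"dp": [-0.1,1.05,0],"spin": -0.22},
  {"dp": [-0.1,1.4,0],"spin": -0.3},
  {"dp": [0.05,2.1,0],"spin": -0.45},
])

```text
time_s: 13.05
tcp_pos: [0.4336, -0.0585, 0.2019]
tcp_rot: [3.14, -0.0, -0.905]
contact_force: [-3.6, -0.7, 1.9]
width: 0.001
```

Run:
```python
from h import *
o=ctrl.observe();print(o['tcp_pos'],o['tcp_rot'],o['contact_force'],o['time_s'])
s=cam('scene');f=s['frame'][140:260,260:420];save(cv2.resize(f,(800,600),interpolation=cv2.INTER_CUBIC),'twist1')
```

```text
[ 0.43355603 -0.05853136  0.20192213] [ 3.13991002e+00 -2.24639545e-04 -9.04993642e-01] [-3.55367184 -0.68205507  1.94647722] 13.05
```

View pics/twist1.png

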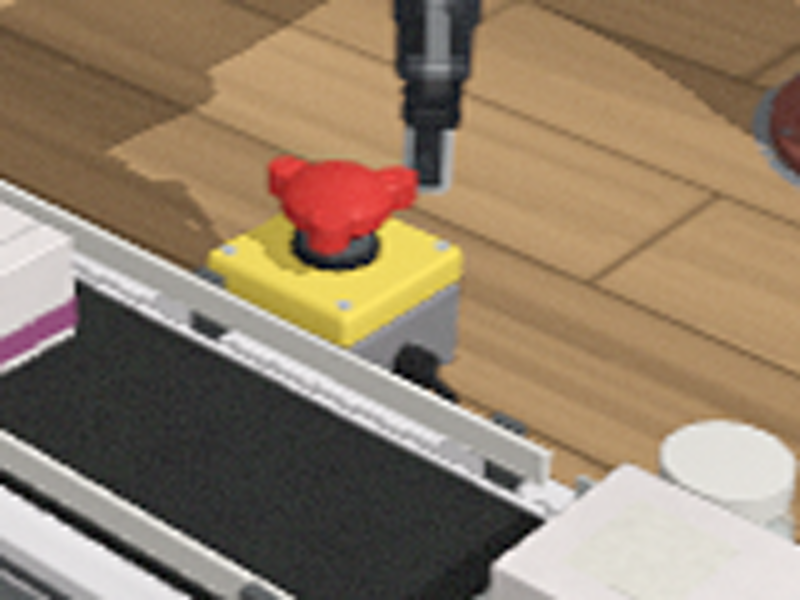

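The head is partly turned (lobe now at crop ≈(402,185), finger at (430,185)). The fingers bear near the lobe's tip, so I'll estimate the twist angle before going on.

Run:
```python
from h import *
s=cam('scene');f=s['frame'].astype(int);m=((f[...,0]>120)&(f[...,1]<70)&(f[...,2]<70));m[:165]=0;m[200:]=0;m[:,:300]=0;m[:,350:]=0
best=[]
c0=np.array([.4797,-.0697])
for th in np.arange(0,1,.05):
  for dz in np.arange(0,.0071,.001):
    I=np.zeros(m.shape,np.uint8)
    zt=.149+dz
    def hull(P): cv2.fillConvexPoly(I,cv2.convexHull((px(s,P)*16).round().astype(np.int32)),1,shift=4)
    a=np.linspace(0,2*np.pi,24)
    hull([[c0[0]+r*np.cos(t),c0[1]+r*np.sin(t),zt-h] for t in a for r,h in((10,.0),(18,.003),(25.5,.01),(25.5,.018)) for r in [r/1000]])
    for l in(180,60,-60):
      p=np.radians(l-2.5)-th; u=np.array([np.cos(p),np.sin(p)]);e=c0+.029*u
      hull([[*(q+.009*np.array([np.cos(t),np.sin(t)])),zt-h] for t in a for q in(c0+.01*u,e) for h in(.006,.020)])
    best.append(((I&m).sum()/(I|m).sum(),th,dz))
print(sorted(best)[::-1][:5])
```

```text
[(np.float64(0.6607929515418502), np.float64(0.4), np.float64(0.001)), (np.float64(0.6593406593406593), np.float64(0.4), np.float64(0.002)), (np.float64(0.6585903083700441), np.float64(0.4), np.float64(0.0)), (np.float64(0.6542669584245077), np.float64(0.35000000000000003), np.float64(0.001)), (np.float64(0.6520787746170679), np.float64(0.35000000000000003), np.float64(0.0))]
```

Twist is about 0.4 rad and the finger is sliding out over the lobe tip. I'll back off, move closer to the axis, and sweep again on a smaller radius.

>>> apply_moves([
  {"dp": [-0.05,-0.7,0],"spin": 0.15},
  {"dp": [-0.1,-1.4,0],"spin": 0.3},
  {"dp": [0,-2.1,0],"spin": 0.45},
  {"dp": [0.4,-2.9,-0.1],"spin": 0.6},
  {"dp": [1.1,-3.6,-0.2],"spin": 0.75},
])

```text
time_s: 13.78
tcp_pos: [0.4446, -0.0946, 0.1987]
tcp_rot: [3.141, 0.0, -0.142]
contact_force: [-0.7, -1.0, -0.3]
width: 0.001
```

>>> apply_moves([
  {"dp": [-0.15,0.4,0],"spin": 0.05},
  {"dp": [-0.33,0.8,0],"spin": 0.05},
  {"dp": [-0.48,1.2,0],"spin": -0.04},
  {"dp": [-0.6,1.6,0],"spin": -0.13},
  {"dp": [-0.66,2.0,0],"spin": -0.23},
])

```text
time_s: 14.4
tcp_pos: [0.4384, -0.0745, 0.1998]
tcp_rot: [3.14, -0.002, -0.383]
contact_force: [-1.1, -1.5, 1.7]
width: 0.003
```

>>> apply_moves([
  {"dp": [-0.02,0.4,0],"spin": -0.1},
  {"dp": [0,0.8,0],"spin": -0.2},
  {"dp": [0.04,1.25,0],"spin": -0.3},
  {"dp": [0.15,1.65,0],"spin": -0.4},
])

```text
time_s: 14.9
tcp_pos: [0.4396, -0.0576, 0.1995]
tcp_rot: [3.141, -0.0, -0.783]
contact_force: [-2.1, -1.5, 3.1]
width: -0.003
```

>>> apply_moves([
  {"dp": [0.12,0.4,0],"spin": -0.1},
  {"dp": [0.3,0.75,0],"spin": -0.2},
  {"dp": [0.45,1.0,0],"spin": -0.27},
  {"dp": [0.63,1.3,0],"spin": -0.35},
])

```text
time_s: 15.4
tcp_pos: [0.4436, -0.0461, 0.1986]
tcp_rot: [3.131, -0.001, -1.132]
contact_force: [-15.0, -9.8, 4.7]
width: -0.0
```

Run:
```python
from h import *
s=cam('scene');f=s['frame'][140:260,260:420];save(cv2.resize(f,(800,600),interpolation=cv2.INTER_CUBIC),'twist2')
o=ctrl.observe();print(o['tcp_pos'],o['contact_force'])
```

```text
[ 0.44338082 -0.04567698  0.19833534] [-14.93279821  -5.34256401   4.63255006]
```

View pics/twist2.png

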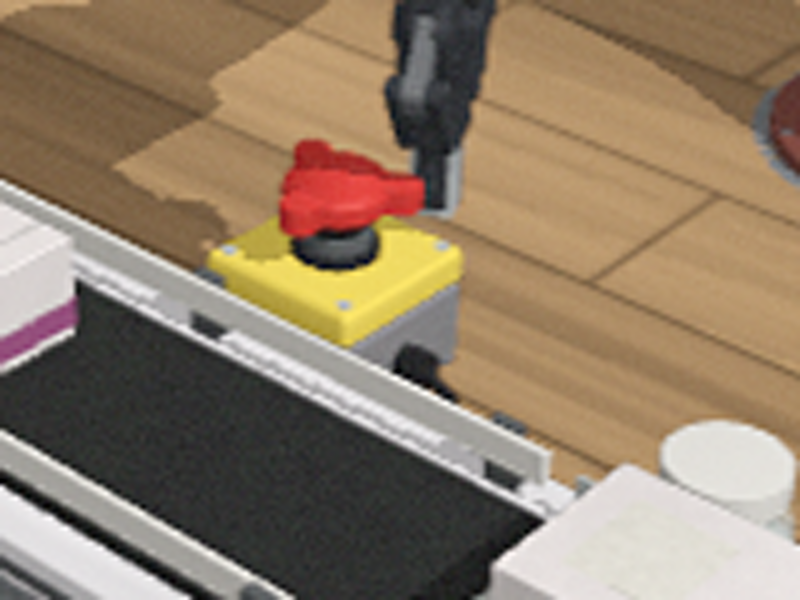

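The head has turned nearly to its stop (lobe at crop ≈(420,193)) and sits higher, so it has sprung out. I'll back away outward and then up.

>>> apply_moves([
  {"dp": [-0.8,-0.5,0],"spin": 0.1},
  {"dp": [-2.5,-1,0],"spin": 0.2},
  {"dp": [-4,-1,0],"spin": 0.2},
  {"dp": [-4.5,-1,2],"spin": 0.2},
  {"dp": [-4.5,-1,7],"spin": 0.2},
])

```text
time_s: 16.08
tcp_pos: [0.3993, -0.054, 0.267]
tcp_rot: [3.139, 0.005, -0.93]
contact_force: [1.5, -0.9, 0.7]
width: -0.006
```

>>> apply_moves([
  {"dp": [0,-5,3],"spin": 0},
  {"dp": [0,-10,5],"spin": 0},
  {"dp": [0,-15,5],"spin": 0},
  {"dp": [0,-20,5],"spin": 0},
  {"dp": [0,-20,5],"spin": 0},
])

```text
time_s: 16.7
tcp_pos: [0.4006, -0.2569, 0.319]
tcp_rot: [-3.142, -0.0, -0.934]
contact_force: [0.6, 0.4, 0.2]
width: 0.0
```

Run:
```python
from h import *
c=cam('top');s=cam('scene')
o=ctrl.observe();print(o['tcp_pos'],o['contact_force'],o['time_s'])
a=cv2.imread('pics/scene0.png')[...,::-1].astype(int)
for g in(a,s['frame'].astype(int)):
    m=(g[...,0]>150)&(g[...,1]<70)&(g[...,2]<70);m[:160]=0;m[220:]=0;m[:,:300]=0;m[:,360:]=0;v,u=np.nonzero(m);print(u.mean(),v.mean(),v.min(),m.sum())
t=cv2.resize(c['frame'][130:280,170:430],(780,450)); save(cv2.resize(s['frame'][140:340,200:520],(0,0),fx=1,fy=1),'x')
save(np.vstack([cv2.resize(c['frame'][140:270,170:430],(600,300),interpolation=3),cv2.resize(s['frame'][145:295,220:520],(600,300),interpolation=3)]),'final')
```

```text
[ 0.4008952  -0.25457881  0.3188391 ] [-0.37716254 -0.21549813  0.1943692 ] 16.8
326.60377358490564 177.22012578616352 169 318
326.02666666666664 177.53 170 300
```

View pics/final.png

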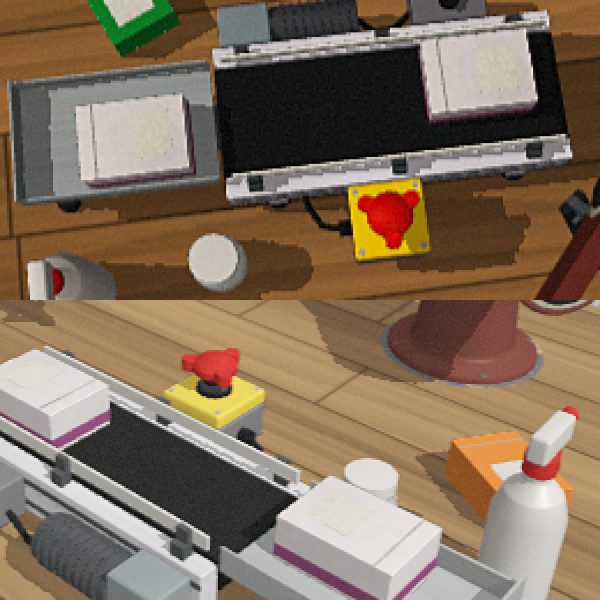

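Final views: the carton is fully on the tray (top crop (77–193, 95–185)), the button is back up, and the bystanders haven't moved. One numeric check of head height and rotation against the start, then hand in.

Run:
```python
from h import *
for n,(u,v) in(('top',(338,233)),('scene',(327,180))):
    a=cv2.imread(f'pics/{n}0.png')[...,2]; b=cam(n)['frame'][...,0]
    A,B=[np.float32(x[v-16:v+17,u-18:u+19]) for x in(a,b)]
    w=np.eye(2,3,dtype=np.float32); cc,w=cv2.findTransformECC(A,B,w,cv2.MOTION_EUCLIDEAN)
    p=w@[18,16,1]-[18,16]; print(n,cc,'rot',np.arctan2(w[1,0],w[0,0]),'shift at centre',p,'meandiff',np.abs(A-B).mean())
print(ctrl.observe()['tcp_pos'])
```

```text
top 0.9993945928187923 rot -0.00047543374 shift at centre [0.01724004 0.01746234] meandiff 11.381655
scene 0.9994699247222154 rot -2.1533247e-05 shift at centre [0.02835818 0.01540063] meandiff 7.001638
[ 0.40107173 -0.25370833  0.31892347]
```

The head is back at its starting height and angle to within 0.03 px.

```bash
python3 -c "
from station import ctrl
print(ctrl.job_done())"
```

```text
the job is handed in; nothing more can be done
None
```

The job is done and handed in at about 17 s of the 58 s allowed; the interface gave no verdict.

- **Stop in:** I pressed the button with shut fingertips until it latched, then let go. The resistance vanished and the head sat about 7 mm lower in the image.
- **Carton:** I pushed it flat and straight onto the tray with half-open fingers, using about 2 N. Its trailing edge ended roughly 25 mm past the tray's entry edge, judged by eye from the camera image.
- **Stop out:** The first twist reached only about 0.4 rad because the finger slid out over the lobe's tip. I backed off and repeated it on a smaller radius. That turned the head nearly to its stop, with the force reading peaking at about 18 N, and the button sprang out.

**Last checks:** Aligning the final pictures with the starting ones put the button head within 0.03 px and 0.0005 rad of its starting pose. A cruder check of the red area's centre differed by 0.3 px in height, probably from shading. By eye, the carton lies flat on the tray, and the waiting carton, spray bottle and tub look unmoved. The arm is clear of everything. I did not measure the carton's final position numerically.

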